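# Release a plaster block from a ratchet clamp

### The arm

A 6-joint arm with a two-finger parallel gripper is mounted at the origin on the work surface; the furniture and walls round the work are solid. World frame = base frame: x ahead of the robot, y to its left, z up, the work surface at z = 0. Lengths are in m, angles in rad, forces in N, time in s.
With the tool pointing down it reaches from about 0.275 to 1 m from the base axis. Payload 8.4 kg.
Tool frame: the origin (TCP) lies on the centre line of the jaws, within the pads' length; the fingertips stand 17 mm ahead of it and the grasp point (between the pads) lies 2 mm behind it (bot.tcp_to_tips is the y of the fingertips in the tool frame, in m); y points along the fingers, z is the direction in which the jaws open and shut, and the axes are right-handed (so a half turn about y gives the same grasp; the last joint's range is limited). The gripper opens to 85 mm and grips with 20 to 120 N. Pads are 22 mm wide; open, the fingers measure 114 mm over their backs; the gripper's body (76 mm by 85 mm) begins 54 mm behind the grasp point. The pads swing forward as they close: fully open they stand 13 mm farther back than shut.
Start: joints at [1.236, 0.353, 1.633, -0, 1.155, -0.002], TCP at [0.204, 0.591, 0.248] pointing down, gripper open.
Joint ranges: [-2.63, 2.63], [-0.92, 2.1], [0.06, 2.66], [-1.3, 4.44], [0, 2.69], [-3.02, 3.02]. Speed limits (rad/s): [2.22, 2.22, 2.79, 3.14, 3.14, 3.14].

### API

Orientations are given as a unit quaternion [x, y, z, w].
In Python, from workcell import bot, hand, kinematics, get_obs, vision, hand_in gives the robot as it stands. The module is installed in compiled form; this text tells all that it offers. Calls block until the motion is done:
- bot.reach(position, orientation): joint-space move of the TCP to a pose.
- bot.servo_line(position, ori=None, velocity=0.15): straight line of the TCP; ori=None keeps the orientation; velocity is the mean speed in m/s.
- bot.goto_joints(angles): joint-space move.
- hand.move_gripper(opening, strength=None): finger opening in m; strength is the grip in N (None keeps the last); returns when the fingers have stopped.
- bot.dwell(seconds).
- kinematics.solve_ik(position, orientation): joint angles nearest the present ones, or None.
- get_obs(): the state.
- vision.read_camera(name): name is "side" or "top" or "wrist"; returns a dict with "frame" (480x640x3 uint8, red, green, blue), "intrinsics" (3x3 intrinsics, pixels), "view" (4x4, takes a point from world to camera coordinates). Camera axes: x right, y down, z forward; pixel columns grow to the right and rows downward; lengths in m; the calibration is good to about 2 mm. A picture is of the moment at which its call begins. There is no depth.
A pose or a line that the arm cannot do raises bot.IKError and nothing moves.
- hand_in(): hands the job in, once; it reports no verdict.
The state is a dict: "time_s": time; "joint_pos": joint angles; "joint_vel": joint speeds; "joint_efforts": joint torques, N m; "position": TCP position; "orientation": TCP orientation; "wrist_force": force on the tool from outside, world axes, zero at the start; "ft_torque": the same for the moment, N m; "gripper_width": finger opening in m.
Only numpy, scipy, OpenCV 4.12 (cv2) and the standard library are available. Lean on these libraries where they do the work, as an engineer would, in place of code of your own. Each camera call takes 0.05 s, during which the arm holds its last target. There are 200 camera calls.

### The job

The plaster block is held in the ratchet clamp. Press down gently on the thumb screw at the tail of the pawl, only as hard as it takes to lift the pawl off the ratchet wheel, and keep it lifted until the jaw has backed fully off; then let the pawl go, take the block out, and set it down softly, upright and lengthwise, on the middle of the ware board. Never force the clamp, do not drag the block out while it is still clamped, and leave the other things alone.

Things in the scene. Friction and masses are not known exactly. Their poses are not given: they have to be found in the camera images.
- mould_clamp: grey steel ratchet clamp fixed to the bench: base plate 370 x 110 x 12 mm. Origin on the bench, +x along its length to the fixed jaw, z up. In its frame (mm): fixed jaw x 140 to 165, 78 high; moving jaw 73 high, its sprung rubber pad's face at x 20 when clamped, backing off to -x; ratchet wheel 56 across at x -85, z 46, axis along y. Over 20 N from the robot on any part is too much.
- pawl_pin (a point): hinge pin of the pawl, along the clamp's y, 80 mm above the bench, between side cheeks 92 mm high (36 mm long, within 32 mm either side). The dark steel pawl rocks on it: its nose reaches 50 mm to the clamp's +x into the wheel's teeth; its tail reaches 55 mm to -x and carries an upright thumb screw. Pressing the screw down lifts the nose against a spring.
- screw_axis (a point): fixed point of the clamp on the thumb screw's axis, 43 mm from the pin, level with the top of the pawl's tail at rest, 84 mm above the bench. The screw's flat head is 22 mm across, 6 mm thick. How far it is screwed in differs each time and is not measured: the head's top stands 10 to 22 mm above this point; find it by touch (or sight).
- nose_tip (a point): fixed point of the clamp where the pawl's nose sits in the teeth, 71 mm above the bench. From rest the screw's head must go down about 6 mm for the nose to clear the teeth; at about 10 mm is a hard stop. It takes some 7 to 13 N until the nose lets go, 5 to 9 N to hold. If let up early the pawl drops into the next tooth and the jaw stops there.
- clamp_jaw (a joint): how far the moving jaw has backed off, m: 0 clamped, 0.020 fully back. A spring opens it and a damper slows it: with the pawl held clear it takes 2 to 4 s. It stays back when the pawl drops again.
- plaster_block: off-white plaster block, 65 mm (its x) by 120 mm (its y) by 73 mm high, about 0.5 kg; origin at the centre of its underside. In the clamp it stands on the base plate (12 mm above the bench), its y along the clamp's x, its long sides free to be gripped; the jaws hold its ends.
- ware_board: loose brown wooden board, 150 mm (its x) by 300 mm (its y) by 16 mm thick, flat on the bench; origin at the centre of its underside.
- plug: small white plaster plug, 43 mm across, 38 mm high; bystander; origin at the centre of its underside.
- jar: ochre screw-lid jar with a white lid, 66 mm across, 105 mm high; bystander; origin at the centre of its underside.
Not all that is in view belongs to the job. What is shaped like the plaster_block but blue is not meant.

How it is judged:
By the outcome, as a careful person would: the job done as asked, in the order asked, and still so for the second after the job is handed in, with the robot touching nothing.
It also fails if it takes over 61 s, if anything falls off the work surface, if the arm or the gripper's body presses on something with over 40 N, if the wrist force passes 120 N, or if a joint passes its speed limit or range.

## Working session

There is one attempt and no reset: what is moved stays moved. The work goes in short steps, each a Python script; the robot and the scene stay as the last script left them, time stands still between calls to the robot, and variables do not carry over. Pictures are saved under pics/ and viewed, about 8 in all and at most 12, crops included, and the job is handed in when it is done.

```bash
mkdir -p pics; cat > h.py <<'E'
import numpy as np, cv2
from workcell import bot, hand, kinematics, get_obs, vision, hand_in
def snap(cam,name):
    r=vision.read_camera(cam); np.savez(f'pics/{name}.npz',K=r['intrinsics'],V=r['view'],f=r['frame'])
    cv2.imwrite(f'pics/{name}.png',r['frame'][:,:,::-1]); return r
def ray(name,u,v,z):
    d=np.load(f'pics/{name}.npz'); K,V=d['K'],d['V']
    c=-V[:3,:3].T@V[:3,3]; w=V[:3,:3].T@np.linalg.inv(K)@[u,v,1]
    return c+w*(z-c[2])/w[2]
def proj(name,p):
    d=np.load(f'pics/{name}.npz'); q=d['K']@(d['V']@np.r_[p,1])[:3]; return q[:2]/q[2]
def crop(name,x0,y0,x1,y1,s,out):
    cv2.imwrite(f'pics/{out}.png',cv2.resize(cv2.imread(f'pics/{name}.png')[y0:y1,x0:x1],None,fx=s,fy=s,interpolation=cv2.INTER_CUBIC))
E
python3 - <<'E'
from h import *
for c in('top','side'):
    snap(c,c+'0'); d=np.load(f'pics/{c}0.npz'); print(c,-d['V'][:3,:3].T@d['V'][:3,3],d['K'][0,0])
o=get_obs(); print(o['time_s'],o['position'],o['orientation'],bot.tcp_to_tips)
E
```

```text
top [0.34736781 0.06479063 1.12009442] 540.02722134165
side [ 0.51857269 -1.03711068  0.65885279] 614.7876720537055
0.1 [0.20402883 0.59031874 0.2476307 ] [ 0.69778695 -0.11717953  0.11704142 -0.69689572] 0.017
```

View pics/top0.png

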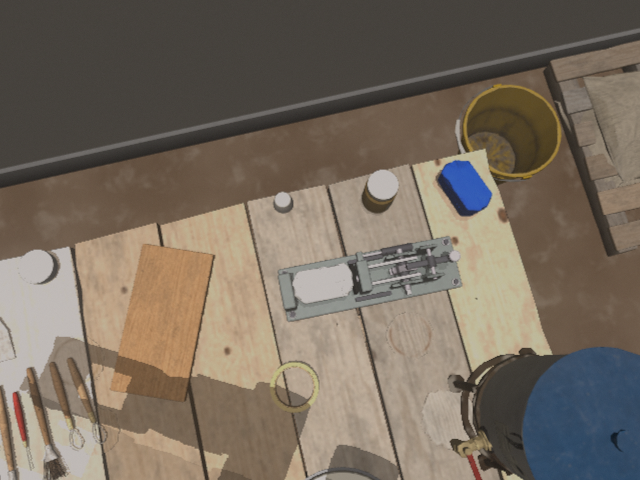

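View pics/side0.png

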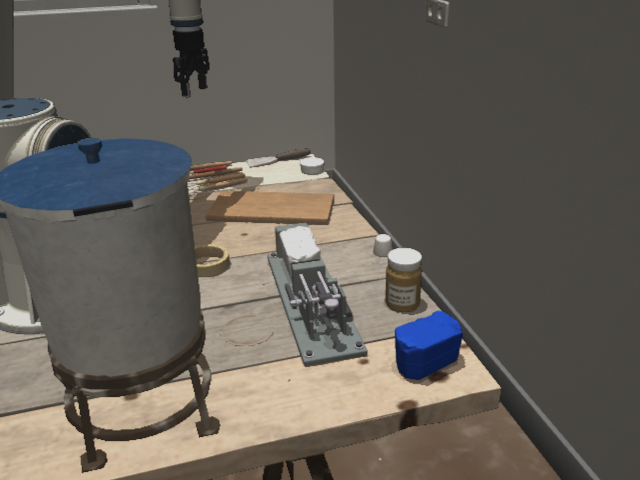

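Top view: the block, off-white in the clamp, is at (323,284). Lookalikes are the blue block at (465,188), the plug at (283,202) and the white round dish at (37,267). The thumb screw is near (453,257), the ware board at (165,322) and the jar at (381,190). I choose the off-white block in the clamp and will check it in one close crop.

```bash
python3 - <<'E'
from h import *
crop('top0',270,225,470,330,4,'c1')
crop('side0',255,215,375,365,4,'c2')
a=cv2.imread('pics/c1.png');b=cv2.imread('pics/c2.png');print(a.shape,b.shape)
E
```

```text
(420, 800, 3) (600, 480, 3)
```

View pics/c1.png

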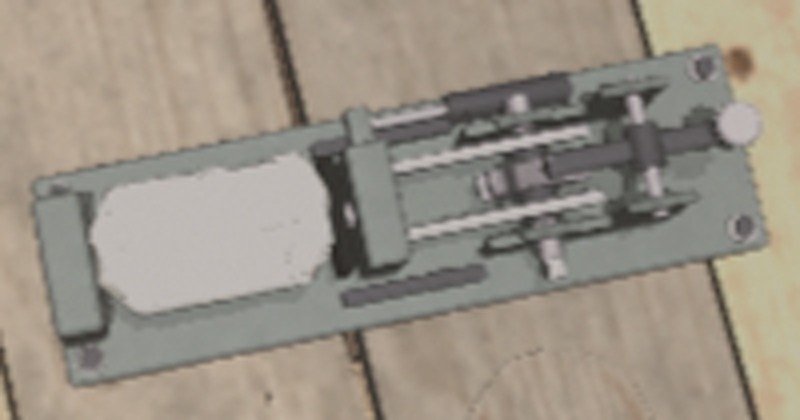

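View pics/c2.png

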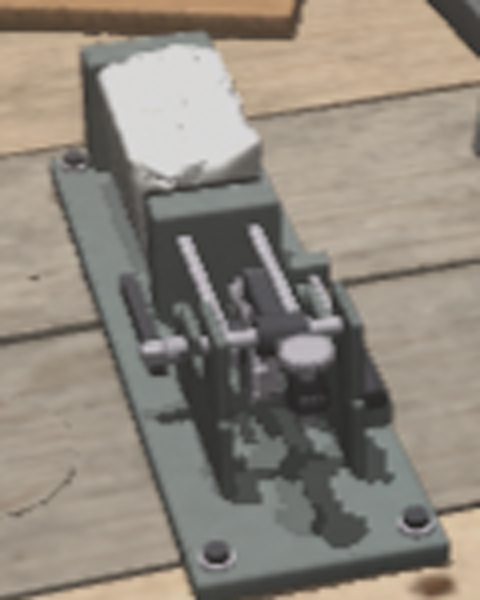

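The close crop confirms the choice: the off-white block sits between the jaws, and the light round thumb-screw head is at top pixel (455,256) and side pixel (332,302). Next I compute the poses.

```bash
cat >> h.py <<'E'
def tri(obs):
    A=[];b=[]
    for n,u,v in obs:
        d=np.load(f'pics/{n}.npz'); P=d['K']@d['V'][:3]
        for c,r in((u,0),(v,1)):
            q=P[r]-c*P[2]; A.append(q[:3]); b.append(-q[3])
    s=np.linalg.lstsq(np.array(A),np.array(b),rcond=None); return s[0],s[1]
E
python3 - <<'E'
from h import *
T=lambda u,v:(270+u/4-.4,225+v/4-.4)
S=lambda u,v:(255+u/4-.4,215+v/4-.4)
c=np.array([ray('top0',*T(*p),.012) for p in((35,182),(720,45),(768,245),(75,385))])
print(c.round(4),[np.linalg.norm(c[i]-c[(i+1)%4]).round(4) for i in range(4)])
C=c.mean(0);ex=(c[0]+c[3]-c[1]-c[2])[:2];ex/=np.linalg.norm(ex);print('C',C,'yaw',np.arctan2(ex[1],ex[0]))
ey=np.array([-ex[1],ex[0]])
f=lambda p:(np.array([(p[:2]-C[:2])@ex,(p[:2]-C[:2])@ey])*1e3).round(1)
p,r=tri([('top0',*T(740,124)),('side0',*S(307,350))]);print('screw',p,r,f(p))
for z in(.094,.1,.106):q=ray('top0',*T(740,124),z);print(z,q,f(q),proj('side0',q))
for p in((90,240),(335,215),(200,165),(220,308),(212,234)):print('blk',f(ray('top0',*T(*p),.085)))
print('pin',f(ray('top0',*T(645,145),.083)))
b=np.array([ray('top0',*p,.016) for p in((145,244),(213,254),(187,401),(112,390))]);print(b.round(4),b.mean(0),[np.linalg.norm(b[i]-b[(i+1)%4]).round(4) for i in range(4)])
e=b[0]+b[1]-b[2]-b[3];print('board yaw of y',np.arctan2(e[1],e[0]))
for n,p in(('jar',ray('top0',383,183,.105)),('plug',ray('top0',283,200,.038)),('pot',ray('top0',520,400,.1))):print(n,p)
E
```

```text
[[ 0.5133  0.1382  0.012 ]
 [ 0.5952 -0.2195  0.012 ]
 [ 0.4898 -0.2419  0.012 ]
 [ 0.4095  0.114   0.012 ]] [np.float64(0.3669), np.float64(0.1077), np.float64(0.3649), np.float64(0.1066)]
C [ 0.50196097 -0.05231152  0.012     ] yaw 1.7941765345633998
screw [ 0.53827748 -0.20556686  0.10014258] [1.16579192] [-157.5   -1.5]
0.094 [ 0.53789582 -0.2072458   0.094     ] [-159.    -0.7] [330.49351181 305.99275378]
0.1 [ 0.53678172 -0.20565509  0.1       ] [-157.2    0. ] [329.73025579 302.37592174]
0.106 [ 0.53566763 -0.20406438  0.106     ] [-155.4    0.7] [328.96484465 298.74887726]
blk [160.2  -8.6]
blk [41.9  2.9]
blk [101. -34.]
blk [105.5  35.8]
blk [1.021e+02 1.000e-01]
pin [-114.1   -1.1]
[[0.5606 0.4163 0.016 ]
 [0.5431 0.2744 0.016 ]
 [0.2482 0.3078 0.016 ]
 [0.266  0.4565 0.016 ]] [0.40445136 0.36373417 0.016     ] [np.float64(0.143), np.float64(0.2968), np.float64(0.1498), np.float64(0.2974)]
board yaw of y -0.12407058314754352
jar [ 0.67726643 -0.06680737  0.105     ]
plug [0.65656548 0.13228302 0.038     ]
pot [ 0.27041751 -0.31939135  0.1       ]
```

```bash
cat >> h.py <<'E'
from scipy.spatial.transform import Rotation as R
def quat(yaw):   # tool y down, tool z (jaw opening) at world heading yaw
    z=np.array([np.cos(yaw),np.sin(yaw),0]); y=np.array([0,0,-1.]); return R.from_matrix(np.c_[np.cross(y,z),y,z]).as_quat()
YC=1.7942+np.pi/2   # clamp y heading
E
python3 - <<'E'
from h import *
print('lid knob',tri([('top0',626,440),('side0',90,150)]))
print('lid ctr',tri([('top0',625,432),('side0',95,172)]))
print('feet',ray('top0',457,381,.02),ray('top0',465,447,.02),ray('side0',208,428,0),ray('side0',92,462,0))
def ik(p,yaw):
    for k in(0,np.pi):
        q=kinematics.solve_ik(np.array(p),quat(yaw+k)); print(p,None if q is None else np.round(q,3))
ik([.537,-.2057,.16],YC);ik([.537,-.2057,.11],YC);ik([.48,.047,.06],YC);ik([.4045,.3637,.06],-.124+np.pi/2)
E
```

```text
lid knob (array([ 0.24939149, -0.3330534 ,  0.41293063]), array([0.93046663]))
lid ctr (array([ 0.25540048, -0.34583371,  0.38966111]), array([0.19022791]))
feet [ 0.29824598 -0.22534659  0.02      ] [ 0.17368549 -0.23774746  0.02      ] [ 0.35360222 -0.3733617   0.        ] [ 0.20352901 -0.43015798  0.        ]
[0.537, -0.2057, 0.16] [-0.368  0.376  1.82  -0.     0.946  2.55 ]
[0.537, -0.2057, 0.16] [-0.368  0.376  1.82  -0.     0.946 -0.592]
[0.537, -0.2057, 0.11] [-0.368  0.443  1.852 -0.     0.846  2.55 ]
[0.537, -0.2057, 0.11] [-0.368  0.443  1.852 -0.     0.846 -0.592]
[0.48, 0.047, 0.06] [ 0.094  0.414  2.075 -0.     0.652  3.013]
[0.48, 0.047, 0.06] [ 0.094  0.414  2.075 -0.     0.652 -0.129]
[0.4045, 0.3637, 0.06] [ 0.73   0.483  1.943 -0.     0.716 -0.717]
[0.4045, 0.3637, 0.06] [ 0.73   0.483  1.943 -0.     0.716  2.424]
```

```bash
python3 - <<'E'
from h import *
q=quat(YC+np.pi); np.save('q.npy',q)
bot.reach(np.array([.537,-.2055,.24]),q)
snap('wrist','w1')
hand.move_gripper(0.0,30)
bot.servo_line(np.array([.537,-.2055,.150]),velocity=.1)
snap('side','s1'); snap('top','t1')
o=get_obs();print(o['time_s'],o['position'],o['wrist_force'],o['gripper_width'],bot.tcp_to_tips)
print(proj('w1',[.537,-.2055,.1]))
a=cv2.imread('pics/w1.png');b=cv2.resize(cv2.imread('pics/s1.png')[190:370,260:400],None,fx=2.667,fy=2.667)
cv2.imwrite('pics/m1.png',cv2.resize(np.hstack([a,b]),(800,int(480*800/(640+b.shape[1])))))
E
```

```text
5.0917 [ 0.53748363 -0.20568134  0.15077442] [-0.30034409  0.23651014  0.31986779] 0.00017026502864080854 0.017
[320.9819847  231.62366571]
```

View pics/m1.png

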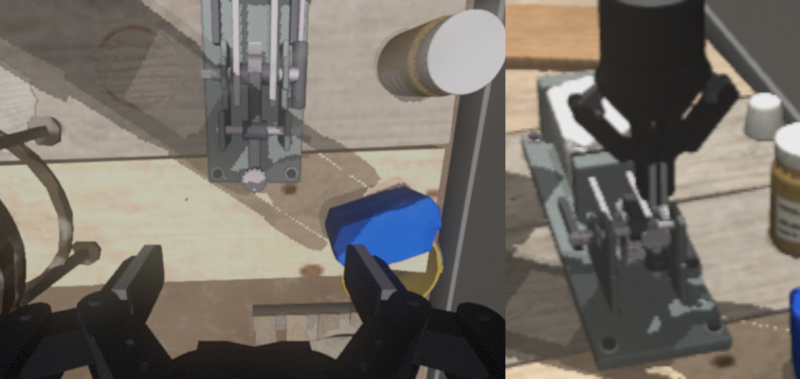

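The wrist view shows the screw head at full-resolution pixel (323,228), against (321,232) predicted, so the alignment is good. I'll descend by touch.

```bash
python3 - <<'E'
from h import *
F=lambda:get_obs()['wrist_force'][2]
z=.132; P=lambda z:np.array([.537,-.2055,z])
bot.servo_line(P(z),velocity=.05); bot.dwell(.1); f0=F(); t0=get_obs()['time_s']; zc=None; log=[]
while z>.100:
    z-=.001 if zc is None else .0006
    bot.servo_line(P(z),velocity=.02); o=get_obs(); f=o['wrist_force'][2]-f0
    log.append((round(z,4),round(o['position'][2],4),round(f,1),round(o['time_s'],2)))
    if zc is None and f>1.5: zc=o['position'][2]
    if f>15: print('FORCE');break
    if zc and zc-o['position'][2]>=.0075: break
    if zc is None and o['time_s']-t0>12: break
print(f0,zc,*log,sep='\n')
E
```

```text
0.07698568115044967
0.11730452244648622
(0.131, np.float64(0.1311), np.float64(-0.1), 5.95)
(0.13, np.float64(0.1299), np.float64(0.5), 6.2)
(0.129, np.float64(0.1289), np.float64(-0.6), 6.45)
(0.128, np.float64(0.1279), np.float64(-0.4), 6.7)
(0.127, np.float64(0.1269), np.float64(-0.0), 6.95)
(0.126, np.float64(0.1259), np.float64(-1.2), 7.2)
(0.125, np.float64(0.1249), np.float64(-0.3), 7.45)
(0.124, np.float64(0.1239), np.float64(-0.2), 7.7)
(0.123, np.float64(0.1229), np.float64(-0.1), 7.95)
(0.122, np.float64(0.1219), np.float64(-0.6), 8.2)
(0.121, np.float64(0.1209), np.float64(-0.6), 8.45)
(0.12, np.float64(0.1199), np.float64(-0.5), 8.7)
(0.119, np.float64(0.1189), np.float64(0.3), 8.95)
(0.118, np.float64(0.1179), np.float64(0.8), 9.2)
(0.117, np.float64(0.1173), np.float64(2.7), 9.45)
(0.1164, np.float64(0.1169), np.float64(6.8), 9.7)
(0.1158, np.float64(0.1164), np.float64(7.0), 9.95)
(0.1152, np.float64(0.1159), np.float64(7.8), 10.2)
(0.1146, np.float64(0.1154), np.float64(8.9), 10.45)
(0.114, np.float64(0.1149), np.float64(8.7), 10.7)
(0.1134, np.float64(0.1144), np.float64(9.2), 10.95)
(0.1128, np.float64(0.1138), np.float64(8.1), 11.2)
(0.1122, np.float64(0.1133), np.float64(8.3), 11.45)
(0.1116, np.float64(0.1125), np.float64(6.1), 11.7)
(0.111, np.float64(0.1119), np.float64(6.5), 11.95)
(0.1104, np.float64(0.1113), np.float64(6.8), 12.2)
(0.1098, np.float64(0.1108), np.float64(7.0), 12.45)
(0.1092, np.float64(0.1103), np.float64(6.6), 12.7)
(0.1086, np.float64(0.1097), np.float64(7.7), 12.95)
```

The nose let go at about 5 mm of travel: the force fell from 9.2 to 6.1 N. I'm holding at 7.6 mm while the jaw backs off.

```bash
python3 - <<'E'
from h import *
bot.dwell(3.2); print(get_obs()['wrist_force'],get_obs()['position'])
snap('side','s2');snap('top','t2')
a=[cv2.resize(cv2.imread(f'pics/{n}.png')[s],None,fx=4,fy=4,interpolation=cv2.INTER_CUBIC) for n,s in(('t1',np.s_[225:325,270:370]),('t2',np.s_[225:325,270:370]))]
cv2.imwrite('pics/m2.png',np.hstack(a)); print(get_obs()['time_s'])
E
```

```text
[-1.34720617 -8.41309784  7.79952146] [ 0.53824603 -0.20742735  0.10974836]
16.25
```

View pics/m2.png

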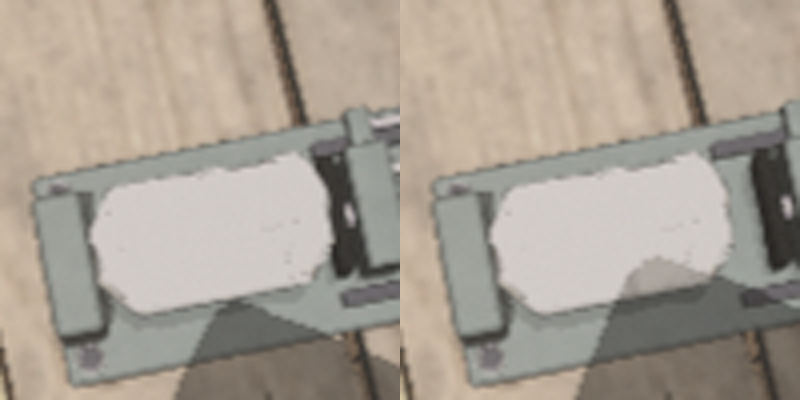

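```bash
python3 - <<'E'
from h import *
bot.dwell(1.2); snap('top','t3')
a,b,c=[np.load(f'pics/t{i}.npz')['f'].astype(int)[240:310,335:375] for i in(1,2,3)]
print('diff 1-2',np.abs(a-b).mean(),'2-3',np.abs(b-c).mean(),np.abs(b-c).max())
print(get_obs()['wrist_force'],get_obs()['time_s'])
E
```

```text
diff 1-2 28.867619047619048 2-3 0.8509523809523809 5
[-1.46312594 -8.4694816   6.81975904] 17.5
```

The jaw is fully back: the pad edge moved about 9.5 px (18–20 mm), it is stationary, and it was held about 5.8 s. Releasing the pawl, then going to the block.

```bash
python3 - <<'E'
from h import *
q=np.load('q.npy'); x,y=.4797,.0457
bot.servo_line(np.array([.5375,-.2065,.125]),velocity=.015)
print(get_obs()['wrist_force'])
bot.servo_line(np.array([.537,-.2055,.2]),velocity=.12)
bot.reach(np.array([x,y,.2]),q); hand.move_gripper(.085)
snap('wrist','w2'); snap('top','t4')
ex=np.array([np.cos(1.7942),np.sin(1.7942)]); ey=np.array([-ex[1],ex[0]])
im=cv2.imread('pics/w2.png')
pts=[np.r_[np.array([x,y])+a*.06*ex+b*.0325*ey,.085] for a,b in((1,1),(1,-1),(-1,-1),(-1,1))]
cv2.polylines(im,[np.array([proj('w2',p) for p in pts]).astype(int)],True,(0,0,255),1)
b=cv2.resize(cv2.imread('pics/t4.png')[225:330,270:470],None,fx=1.6,fy=1.6)
im[:b.shape[0],:b.shape[1]]=b if 0 else im[:b.shape[0],:b.shape[1]]
cv2.imwrite('pics/w2a.png',im); print(get_obs()['time_s'],get_obs()['wrist_force'],get_obs()['position'])
E
```

```text
[-0.3032605   0.83347408  0.80160058]
21.4167 [0.5612969  0.34442633 0.22946241] [0.4796945  0.04574045 0.20000634]
```

View pics/w2a.png

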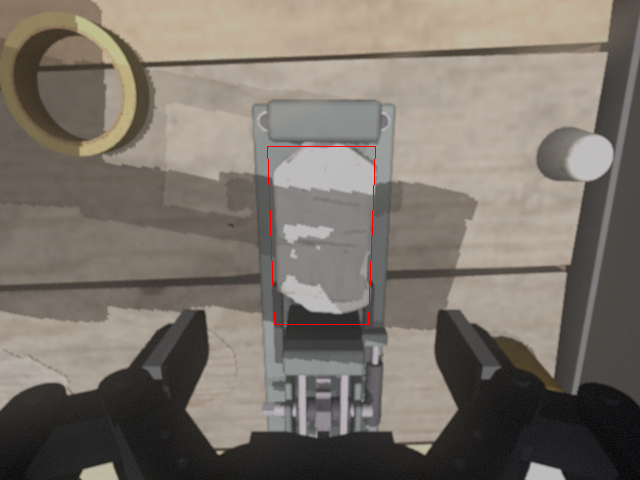

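The wrist view shows the block centred laterally (column 323) and about 4 mm nearer the fixed jaw than my outline. I'll correct, then descend and grip.

```bash
python3 - <<'E'
from h import *
x,y=.4789,.0493
P=lambda z:np.array([x,y,z])
bot.servo_line(P(.12),velocity=.15); bot.servo_line(P(.050),velocity=.05)
f0=get_obs()['wrist_force']; hand.move_gripper(.0,45); bot.dwell(.2)
o=get_obs();print('grip',o['gripper_width'],f0,o['wrist_force'],o['time_s'])
for z in(.053,.058,.068,.1):
    bot.servo_line(P(z),velocity=.03); o=get_obs(); print(z,o['wrist_force'].round(1) if hasattr(o['wrist_force'],'round') else o['wrist_force'],o['gripper_width'])
bot.servo_line(P(.19),velocity=.12); bot.dwell(.2)
o=get_obs();print(o['wrist_force'],o['ft_torque'],o['gripper_width'],o['time_s'])
snap('side','s5')
E
```

```text
grip 0.0635067764900932 [-0.3390447   1.20709284 -0.89201696] [-0.83391445 -0.09911861  6.62736802] 24.1833
0.053 [-0.7  0.4 -4.7] 0.06342233148185053
0.058 [ 0.3  0.1 -5. ] 0.0632985595451297
0.068 [-0.7 -0.  -4.2] 0.06298725898983933
0.1 [ 0.2 -0.2 -4.5] 0.06303716835712717
[-0.66054358 -0.06691686 -4.09037618] [0.05767564 0.04401675 0.02562555] 0.06299491035254712 27.55
```

```bash
python3 - <<'E'
from h import *
q2=quat(-.124+np.pi/2); np.save('q2.npy',q2)
bot.reach(np.array([.4045,.3637,.19]),q2); bot.servo_line(np.array([.4045,.3637,.085]),velocity=.12); bot.dwell(.2)
snap('top','t6');snap('side','s6');snap('wrist','w6')
o=get_obs();print(o['wrist_force'],o['position'],o['time_s'])
c=lambda n,s,w:cv2.resize(cv2.imread(f'pics/{n}.png')[s],(w,400))
cv2.imwrite('pics/m6.png',np.hstack([c('w6',np.s_[:,:],400),c('side0' if 0 else 's6',np.s_[80:240,190:350],400)]))
E
```

```text
[ 0.39971785  0.0299671  -4.08721183] [0.40459882 0.36383144 0.08534881] 30.2
```

View pics/m6.png

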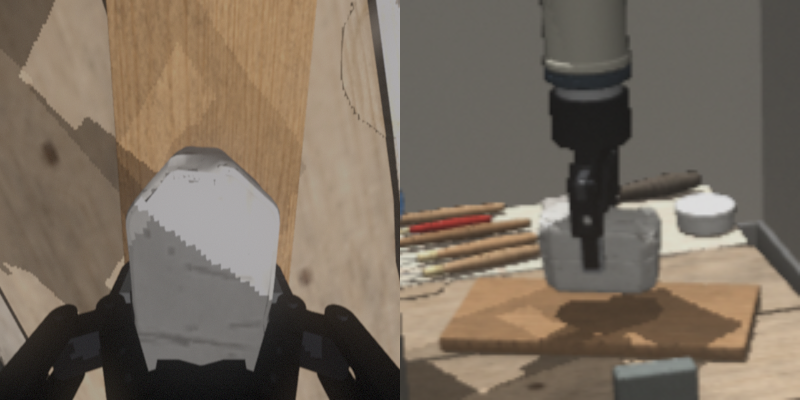

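```bash
python3 - <<'E'
from h import *
e=np.array([np.cos(-.124),np.sin(-.124)]);n=np.array([-e[1],e[0]]);c=np.array([.4046,.3638])
for d in(-.005,0,.005,.01):
    u=[proj('s6',np.r_[c+e*(d+a*.06)+n*b*.0325,.047+k])[0] for a in(-1,1) for b in(-1,1) for k in(.036,)]
    print(d,np.round(u,1), 'want mid ends 246.4 294')
print('board side',[proj('s6',np.r_[c+e*a*.15+n*b*.075,.016]).round(1) for a in(-1,1) for b in(-1,1)])
E
```

```text
-0.005 [239.8 245.6 289.  293. ] want mid ends 246.4 294
0 [241.9 247.6 291.1 295. ] want mid ends 246.4 294
0.005 [243.9 249.5 293.1 296.9] want mid ends 246.4 294
0.01 [245.9 251.5 295.2 298.9] want mid ends 246.4 294
board side [array([203.7, 215.5]), array([219.3, 190.7]), array([327.2, 219.2]), array([332.8, 193.6])]
```

The block is centred relative to the board to within about 2–3 mm in the side view and level, so no shift is needed. Lowering by touch.

```bash
python3 - <<'E'
from h import *
P=lambda z:np.array([.4045,.3637,z]); G=lambda:get_obs()['wrist_force'][2]
bot.servo_line(P(.060),velocity=.05); bot.dwell(.2); f0=np.mean([G() for _ in range(3)]); z=.060
while z>.048:
    z-=.001; bot.servo_line(P(z),velocity=.02); f=G()-f0
    if f>2.0: break
print('contact',z,get_obs()['position'][2],f,f0,get_obs()['time_s'])
hand.move_gripper(.085); bot.dwell(.2); print(get_obs()['gripper_width'],get_obs()['wrist_force'])
bot.servo_line(P(.12),velocity=.08); bot.servo_line(P(.25),velocity=.2)
bot.reach(np.array([.204,.45,.28]),quat(-.124+np.pi/2))
snap('top','t7');snap('side','s7'); print(get_obs()['time_s'])
c=lambda n,s:cv2.resize(cv2.imread(f'pics/{n}.png')[s],(400,400))
cv2.imwrite('pics/m7.png',np.hstack([c('t7',np.s_[225:425,70:270]),c('s7',np.s_[80:240,190:350])]))
crop('t7',70,190,470,430,2,'m8')
E
```

```text
contact 0.05399999999999999 0.05456344407590669 8.761729036674913 -3.7750528719656136 32.55
0.08458737066167357 [-0.31990213 -0.8863354   0.88483002]
35.8583
```

View pics/m7.png

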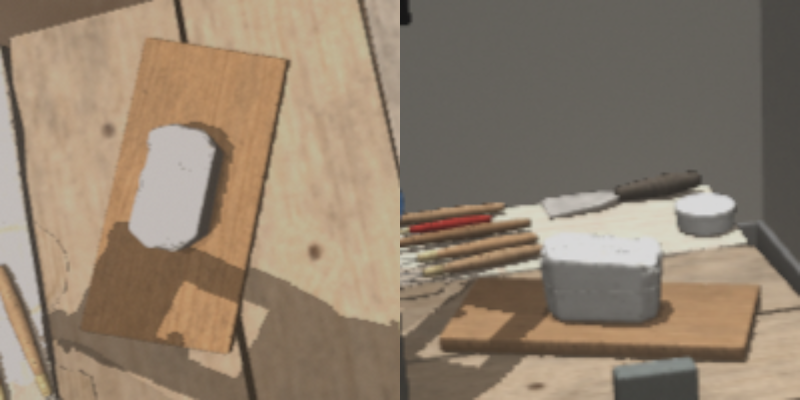

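View pics/m8.png

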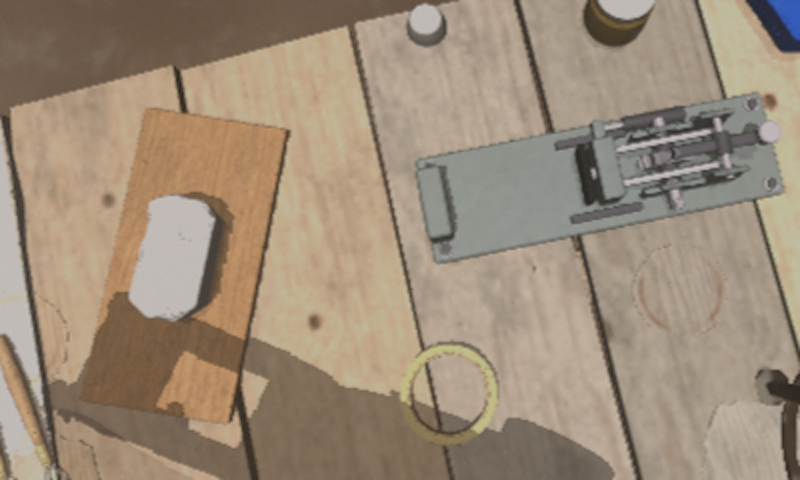

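```bash
python3 - <<'E'
from h import *
U=lambda u,v:(70+u/2-.25,225+v/2-.25)
b=np.array([ray('t7',*U(*p),.016) for p in((148,38),(288,60),(231,353),(80,328))]);c=b.mean(0)
for p in((175,187),):
    k=ray('t7',*U(*p),.089);e=(b[0]+b[1]-b[2]-b[3])[:2];e/=np.linalg.norm(e);n=np.array([-e[1],e[0]]);d=(k-c)[:2]
    print(c,k,'along',d@e,'across',d@n,np.arctan2(e[1],e[0]))
l=[ray('t7',*U(*p),.089) for p in((149,140),(131,228),(217,143),(203,235))]
for i in(0,2): v=l[i]-l[i+1];print('block yaw',np.arctan2(v[1],v[0]))
E
```

```text
[0.40461807 0.36598857 0.016     ] [0.40429529 0.35809474 0.089     ] along 0.0007542167506577854 across -0.007864343963379967 -0.13647841339614797
block yaw -0.11830811708369184
block yaw -0.07894001229024339
```

```bash
python3 - <<'E'
from h import *
U=lambda u,v:(190+(u-400)/2.5-.3,80+v/2.5-.3)
for v in(283,322,346):print(v,ray('s7',*U(600,v),.016))
E
```

```text
283 [0.39891585 0.43443764 0.016     ]
322 [0.40426496 0.33867436 0.016     ]
346 [0.4072843  0.28462024 0.016     ]
```

```bash
python3 -c "
from h import *
hand_in(); print(get_obs()['time_s'])"
```

```text
the job is handed in; nothing more can be done
the job is handed in; nothing more can be done
```

The plaster block is out of the clamp and standing upright and lengthwise near the middle of the ware board. I handed the job in at about 36 s of the 61 s allowed. `hand_in` gives no verdict.

- **Clamp:** I pressed the thumb screw with the closed fingertips and found the head's top by touch at about 100 mm. The press peaked at 9.2 N, and the nose let go after about 5 mm. I held the screw about 7.6 mm down for nearly 6 s, until pictures showed the jaw well back (I read about 18 mm, roughly full travel) and no longer moving.
- **Force while holding:** an unexpected sideways force of about 8.4 N built up as the screw head tilted. The total was about 11.5 N, under the 20 N limit.
- **Block:** after letting the pawl go, I gripped the block with 45 N and lifted it straight out. The wrist force showed only the block's weight. It was lowered in 1 mm steps, and the last step touched down with about 9 N. I then opened the gripper and moved the arm clear.
- **Last pictures:** the block is upright and within about 0.06 rad of the board's long direction. The jaw is still back, the plug and jar look in place, and the robot is touching nothing.
- **Centring, checks disagreed:** along the board the block is within 1 mm of the middle. Across it, the top camera put the block 8 mm to one side and the side camera about 12 mm to the other. The arm's own position puts it within about 2–3 mm, which I trusted, and I did not adjust it.

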